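# Fit the lid spring on the centrifuge's hinge bracket

## Robot

A 6-joint arm with a two-finger parallel gripper is mounted at the origin on the work surface. World frame = base frame: x ahead of the robot, y to its left, z up, the work surface at z = 0. Lengths are in m, angles in degrees, forces in N, time in s.
With the tool pointing down it reaches from about 0.375 to 0.9 m from the base axis. Payload 3.1 kg.
Tool frame: the origin (TCP) lies on the centre line of the jaws, within the pads' length; the fingertips stand 25 mm ahead of it and the grasp point (between the pads) lies 6 mm ahead of it; y points along the fingers, x is the direction in which the jaws open and shut, and the axes are right-handed (so a half turn about y gives the same grasp; the last joint's range is limited). The gripper opens to 87 mm and grips with 3 to 60 N. Pads are 19 mm wide; open, the fingers measure 117 mm over their backs; the gripper's body (75 mm by 190 mm) begins 51 mm behind the grasp point.
Start: joints at [61.163, 30.224, 82.088, -0, 67.689, -10.227], TCP at [0.199, 0.592, 0.248] pointing down, gripper open.
Joint ranges: [-176.69, 176.69], [-43.24, 126.21], [12.49, 139.97], [-82, 262], [0, 151.66], [-163.58, 163.58]. Speed limits (degrees/s): [159.86, 159.86, 180, 180, 180, 180].

## Interface

Orientations are given as a 3x3 rotation matrix whose columns are the frame's x, y, z axes.
In Python, from rig import * gives the robot as it stands.
- The arm moves only by the tool play_rows, never from a script. Its argument "commands" is a list of rows, each a list of 2 entries, a list of its own where there are three numbers: the shift along the world's x, y, z in m, then the turn, a rotation vector about the world's x, y, z in rad. A call has 1 to 10 rows; each row is the pose to reach, as a shift and turn from the pose commanded when the call began; what a row does not reach only later rows make up. A row lasts 1/8 s, in which the tool goes at most 62.5 mm and 10.7 degrees, less where a joint would pass 70% of its speed; a pose out of reach is approached as far as the arm can. A call with a gripper value outside its range is refused whole. "gripper" is the finger opening in m, from 0 to 0.087, set as the call begins (left out, the last holds). The fingers move at their own pace and stop on an object; the grip force is fixed at half the most. Time passes only in rows, so rows that repeat a pose let the fingers close. It gives the time, the measured TCP pose, the force and the opening at its end, in the units of the state.
- read_state(): the state, without advancing time (a new reading comes with each control period).
- capture(name): name is "side" or "top" or "wrist"; returns a dict with "frame" (384x512x3 uint8, red, green, blue), "depth" (384x512 float32, m along the optical axis (not along the pixel's ray), 0 where there is no reading), "mtx" (3x3 intrinsics, pixels), "cam_to_world" (4x4, takes a point from camera to world coordinates); the wrist camera has in their place "hand_eye" (4x4, takes a point from camera to tool coordinates, whose origin is the TCP and whose axes are the tool frame's). Camera axes: x right, y down, z forward; pixel columns grow to the right and rows downward; lengths in m; the calibration is good to about 2 mm. A picture is of the moment at which its call begins: read the wrist's pose just before it.
- hand_in(): hands the job in, once; it reports no verdict.
The state is a dict: "time_s": time; "joint_positions": joint angles; "qvel": joint speeds; "tau": joint torques, N m; "position": TCP position; "tcp_rot": TCP orientation; "force": force on the tool from outside, world axes, zero at the start; "moment": the same for the moment, N m; "opening": opening from 0.0 (shut) to 1.0 (fully open).
Only numpy, scipy, OpenCV 4.12 (cv2) and the standard library are available. Lean on these libraries where they do the work, as an engineer would, in place of code of your own. Each camera call takes 0.05 s, during which the arm holds its last target. There are 200 camera calls.

## Task

Fit the new lid spring (blue sleeve) to the grey hinge bracket: hook its bent-down leg into the yellow-ringed hole, stretch the spring along the bracket and drop its eye over the brass-headed post, right down under the head. Let go so that the spring stays there by its own pull, and leave the worn, rusty spring with the red sleeve lying in its cradle.

Things in the scene. Friction and masses are not known exactly. Their poses are not given: they have to be found in the camera images.
- new_spring: New spring: clean grey steel, blue sleeve, on a white cradle. Origin: eye centre on the coil axis, 70 mm above the counter, which runs to its -x; z up. Eye: flat ring of 4 mm wire, 30 mm inside. Grip the sleeve: x -54 to -22, y ±10, z -10 to 26 mm, sides free. Coils (22 mm thick) to x -126, collar (18 wide, between cradle cheeks up to z 4) to -138, then the leg. 0.14 kg; carry it by the sleeve.
- new_leg_tip (a point): End of the new spring's leg: 6 mm wire bent straight down at the spring's x -150 mm, its end 52 mm below the coil axis. The spring does not bend sideways; pulled lengthwise, the leg moves away from the eye by up to 80 mm. It gives from 1.5 N, then 0.1 N per mm (about 5 N at 36 mm).
- bracket: Grey hinge bracket fixed on the counter, 80 mm wide, 50 mm high, x from -42 to 238 mm. Origin: at counter level under the centre of the yellow-ringed hole; x points along it to the post, z up. Hole: 24 mm across, open at the top face (z 50 mm), 45 mm deep. With the coil axis 88 mm above the counter the leg is 14 mm in the hole and the eye still clears the post's head.
- bracket_post (a point): Post on the bracket, 195 mm from the hole along the bracket's x; point on its axis at the top of its dark shoulder (40 mm across), 66 mm above the counter. Above it a 9 mm neck, 9 mm high, then a brass head 13 mm across, top 79 mm above the counter. Fitted, the eye lies on the shoulder under the head, coil axis 68 mm above the counter, and the spring's pull holds it.
- worn_spring: Worn spring to be left alone: same shape and size, rusty brown with a red sleeve, on a second white cradle. Origin and axes as for the new spring.

How it is judged:
By the outcome, as a careful person would: the job done as asked, in the order asked, and still so for the second after the job is handed in, with the robot touching nothing.
It also fails if it takes over 42 s, if anything falls off the work surface, if the arm or the gripper's body presses on something with over 40 N, if the wrist force passes 120 N, or if a joint passes its speed limit or range.

## Working session

There is one attempt and no reset: what is moved stays moved. The work goes in short steps, Python scripts to look and compute and a tool call to move; the robot and the scene stay as the last step left them, time stands still between calls to the robot, and variables do not carry over. Pictures are saved under pics/ and viewed, about 8 in all and at most 12, crops included, and the job is handed in when it is done.

Besides the shell and the picture viewer there is one more tool, called after "Emit:" by a JSON object that holds its "fn" and its "kwargs", one argument or row to a line. play_rows: Moves the arm, as the interface text tells. Its arguments: {"type":"object","properties":{"commands":{"type":"array"},"gripper":{"type":"number"}},"required":["commands"]}

```bash
mkdir -p pics; ls; cat > h.py <<'E'
from rig import *
import numpy as np, cv2
def world(c,u,v,z=None,T=None):
    K=c["mtx"];T=c["cam_to_world"] if T is None else T
    r=np.array([(u-K[0,2])/K[0,0],(v-K[1,2])/K[1,1],1.0])
    if z is None: d=c["depth"][int(round(v)),int(round(u))]
    else: d=(z-T[2,3])/(T[:3,:3]@r)[2]
    return T[:3,:3]@(r*d)+T[:3,3]
def wristT(s,c):
    T=np.eye(4);T[:3,:3]=s["tcp_rot"];T[:3,3]=s["position"];return T@c["hand_eye"]
def save(n,f,crop=None,k=1):
    if crop: f=f[crop[1]:crop[3],crop[0]:crop[2]]
    cv2.imwrite("pics/"+n,cv2.resize(f[:,:,::-1],None,fx=k,fy=k,interpolation=cv2.INTER_CUBIC))
E
python3 - <<'E'
from h import *
import pickle
s=read_state();print(s)
c=capture("top");d=capture("side")
pickle.dump((c,d),open("c.pkl","wb"))
save("top.png",c["frame"],k=1.5);save("side.png",d["frame"],k=1.5)
print(c["cam_to_world"],d["cam_to_world"],c["mtx"])
E
```

```text
pics
{'time_s': 0.0, 'joint_positions': array([ 6.11615641e+01,  3.02785844e+01,  8.21551476e+01, -1.55959479e-03,
        6.76893681e+01, -1.02273248e+01]), 'qvel': array([ 0.0095345 , -0.06111879,  0.05630901,  0.07543896, -0.00080608,
        0.101167  ]), 'tau': array([-1.18498414e-03, -4.40038562e+01, -1.76590848e+01,  6.32358156e-02,
        5.83539088e-02, -1.76156364e-04]), 'position': array([0.19911509, 0.59172698, 0.24658255]), 'tcp_rot': array([[ 3.19132206e-01, -1.01425104e-03, -9.47709664e-01],
       [ 9.47707838e-01, -1.89419629e-03,  3.19133618e-01],
       [-2.11882973e-03, -9.99997692e-01,  3.56714618e-04]]), 'force': array([-0.64653708, -0.6848768 , -0.06161882]), 'moment': array([0.01113579, 0.03483365, 0.0848386 ]), 'opening': 1.0028639760230453}
[[ 0.00134698 -0.99464847  0.10330827  0.42631685]
 [-0.99960659  0.00155496  0.0280045  -0.05210146]
 [-0.02801527 -0.10330535 -0.99425507  0.90391799]
 [ 0.          0.          0.          1.        ]] [[ 0.92440275 -0.27095577  0.26844464  0.27391522]
 [-0.38140035 -0.64992012  0.65737175 -0.6926336 ]
 [-0.0036511  -0.71006113 -0.70413057  0.75817272]
 [ 0.          0.          0.          1.        ]] [[353.51542667   0.         262.77088417]
 [  0.         353.51542667 189.91709867]
 [  0.           0.           1.        ]]
```

View pics/top.png

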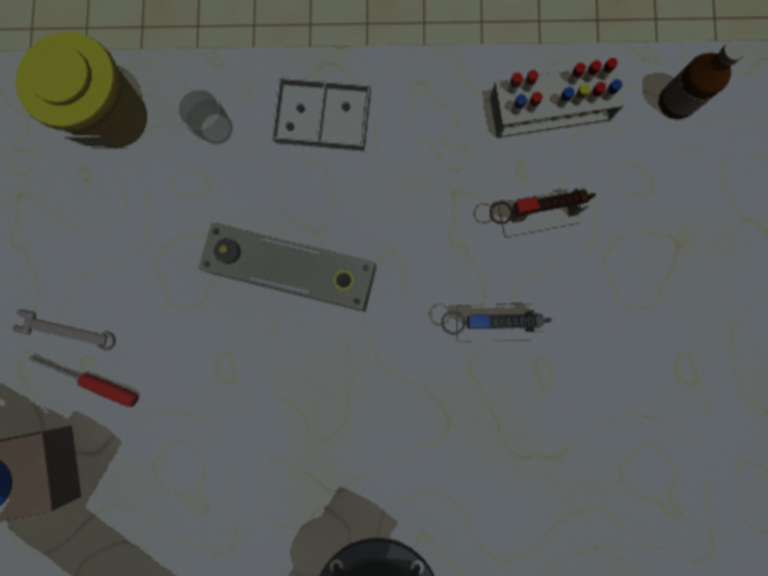

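View pics/side.png

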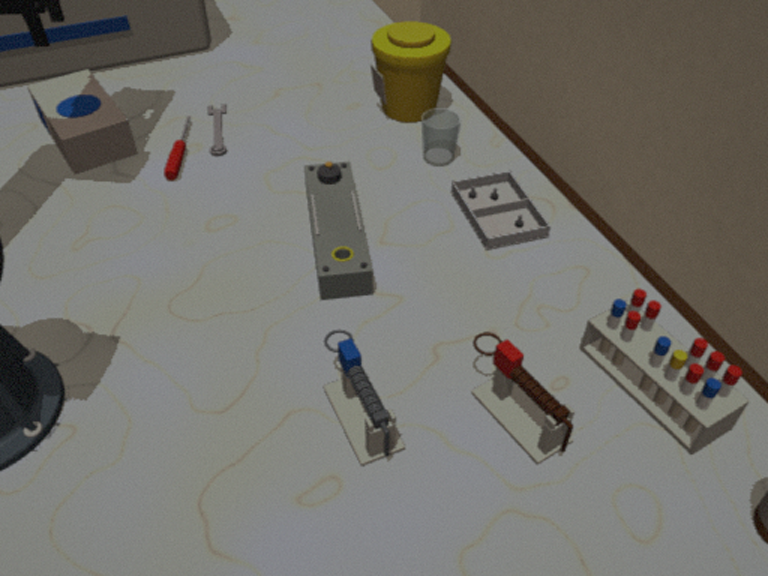

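```bash
python3 - <<'E'
from h import *
import pickle
c,d=pickle.load(open("c.pkl","rb"))
def blob(c,lo,hi,box):
    h=cv2.cvtColor(c["frame"],cv2.COLOR_RGB2HSV);m=cv2.inRange(h,lo,hi)
    k=np.zeros_like(m);k[box[1]:box[3],box[0]:box[2]]=1;m=m*k
    v,u=np.nonzero(m);return u,v
u,v=blob(c,(100,80,40),(130,255,255),(300,200,340,225));print("blue",len(u),u.mean(),v.mean(),u.min(),u.max(),v.min(),v.max(),world(c,u.mean(),v.mean(),.094),world(c,u.mean(),v.mean()))
u,v=blob(c,(20,90,40),(40,255,255),(215,175,240,200));(cx,cy),r=cv2.minEnclosingCircle(np.c_[u,v].astype(np.float32));print("ring",len(u),cx,cy,r,world(c,cx,cy,.05))
u,v=blob(d,(20,90,40),(40,255,255),(215,155,240,180));(cx,cy),r=cv2.minEnclosingCircle(np.c_[u,v].astype(np.float32));print("ring side",len(u),u.mean(),v.mean(),world(d,u.mean(),v.mean(),.05))
u,v=blob(c,(8,90,60),(25,255,255),(140,155,165,180));print("brass",len(u),u.mean(),v.mean(),world(c,u.mean(),v.mean(),.079))
u,v=blob(d,(5,90,60),(25,255,255),(205,100,235,125));print("brass side",len(u),u.mean(),v.mean(),world(d,u.mean(),v.mean(),.077))
u,v=blob(d,(100,100,40),(130,255,255),(215,215,250,255));print("blue side",len(u),u.min(),u.max(),v.min(),v.max(),world(d,u.mean(),v.mean(),.082))
print("eye",world(c,453/1.5,322/1.5,.07),world(d,340/1.5,341/1.5,.07))
print("tail",world(c,548/1.5,320/1.5,.07),world(d,387/1.5,420/1.5,.07))
save("crop.png",c["frame"][195:235,280:380],k=8)
# bracket rect from depth
K=c["mtx"];V,U=np.mgrid[:384,:512];Z=c["depth"];P=np.stack([(U-K[0,2])/K[0,0]*Z,(V-K[1,2])/K[1,1]*Z,Z],-1)@c["cam_to_world"][:3,:3].T+c["cam_to_world"][:3,3]
m=((P[...,2]>.04)&(P[...,2]<.058)&(U>125)&(U<255)&(V>140)&(V<210))
r=cv2.minAreaRect(P[m][:,:2].astype(np.float32)*1000);print(r,np.median(P[m][:,2]))
E
```

```text
blue 129 319.3333333333333 214.03100775193798 312 327 210 218 [ 0.45504617 -0.15825605  0.094     ] [ 0.45500011 -0.15808585  0.09529857]
ring 71 228.5 186.5 6.670932292938232 [0.52355176 0.05556662 0.05      ]
ring side 78 227.9102564102564 168.87179487179486 [0.5220363  0.05642222 0.05      ]
brass 23 148.17391304347825 165.56521739130434 [0.57086969 0.24472833 0.079     ]
brass side 17 218.88235294117646 109.41176470588235 [0.56899917 0.24480711 0.077     ]
blue side 223 226 239 226 247 [ 0.45299791 -0.15608829  0.082     ]
eye [ 0.45439302 -0.12084358  0.07      ] [ 0.45411462 -0.12202575  0.07      ]
tail [ 0.45756344 -0.26850803  0.07      ] [ 0.46262959 -0.25709595  0.07      ]
((548.5986328125, 150.92486572265625), (281.1408386230469, 80.19615173339844), 76.1058120727539) 0.05046924379457496
```

View pics/crop.png

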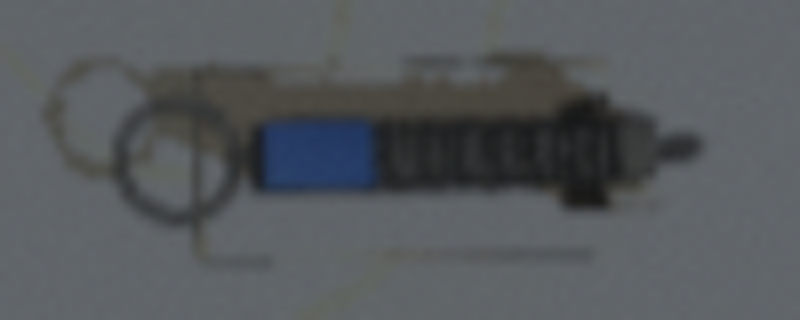

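The top view shows the new spring's eye at about (302, 215) in raw pixels, its leg at about (365, 213) and its sleeve at (319, 214). The hole is at (228, 186) and the post at (148, 166). The hole–post distance comes out at 195 mm, as specified. Next I go above the sleeve.

Emit:
{"fn": "play_rows", "kwargs": {
  "commands": [
    [[0.05,-0.05,0],[0,0,-0.1]],
    [[0.09,-0.09,0],[0,0,-0.2]],
    [[0.13,-0.13,0],[0,0,-0.3]],
    [[0.16,-0.18,0],[0,0,-0.4]],
    [[0.19,-0.23,0],[0,0,-0.5]],
    [[0.22,-0.28,0],[0,0,-0.6]],
    [[0.24,-0.34,0],[0,0,-0.7]],
    [[0.25,-0.4,0],[0,0,-0.8]],
    [[0.256,-0.46,0],[0,0,-0.9]],
    [[0.256,-0.52,0],[0,0,-1.0]]
  ],
  "gripper": 0.087
}}

```text
time_s: 1.35
position: [0.4557, 0.0703, 0.2474]
tcp_rot: [[0.971, 0.0, -0.24], [0.24, -0.0, 0.971], [0.0, -1.0, -0.0]]
force: [0.4, -0.7, -0.0]
opening: 1.002
```

Emit:
{"fn": "play_rows", "kwargs": {
  "commands": [
    [[0,-0.05,0],[0,0,-0.07]],
    [[0,-0.1,0],[0,0,-0.14]],
    [[0,-0.15,0],[0,0,-0.2]],
    [[0,-0.2,0],[0,0,-0.22]],
    [[0,-0.23,-0.02],[0,0,-0.22]],
    [[0,-0.23,-0.04],[0,0,-0.22]],
    [[0,-0.23,-0.04],[0,0,-0.22]],
    [[0,-0.23,-0.04],[0,0,-0.22]]
  ]
}}

```text
time_s: 2.35
position: [0.4556, -0.1575, 0.2079]
tcp_rot: [[1.0, 0.0, -0.026], [0.026, -0.0, 1.0], [0.0, -1.0, -0.0]]
force: [-0.3, 1.1, -0.3]
opening: 1.004
```

```bash
python3 - <<'E'
from h import *
import pickle
s=read_state();c=capture("wrist");pickle.dump((s,c),open("w.pkl","wb"))
print(s["time_s"],s["position"],s["tcp_rot"],s["force"]);print(c["hand_eye"])
save("w1.png",c["frame"],k=1.5)
E
```

```text
2.35 [ 0.45556006 -0.15745467  0.20786889] [[ 9.99649970e-01  1.84930633e-04 -2.64557016e-02]
 [ 2.64557098e-02 -4.19912920e-05  9.99649986e-01]
 [ 1.83754996e-04 -9.99999982e-01 -4.68690649e-05]] [-0.30869976  1.10101885 -0.27150544]
[[ 9.99999366e-01  1.01173272e-03 -4.93559548e-04  2.85155686e-04]
 [ 7.67133550e-04 -2.91602707e-01  9.56539217e-01 -1.35960019e-01]
 [ 8.23838727e-04 -9.56538989e-01 -2.91603298e-01  8.12540978e-02]
 [ 0.00000000e+00  0.00000000e+00  0.00000000e+00  1.00000000e+00]]
```

View pics/w1.png

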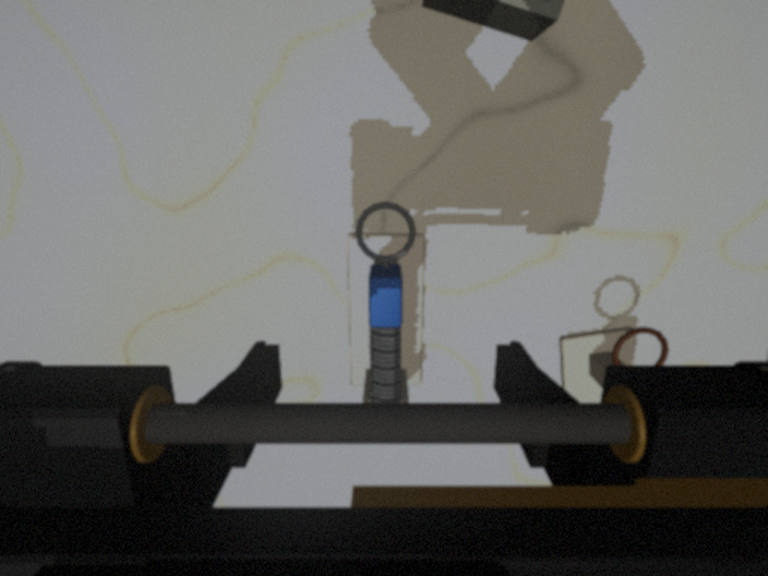

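The wrist view shows the eye at (385, 231) and the sleeve from about (385, 265) to (385, 328), midway between the jaws, with the axis parallel to the pads.

```bash
python3 - <<'E'
from h import *
import pickle
s,c=pickle.load(open("w.pkl","rb"));T=wristT(s,c)
f=c["frame"];h=cv2.cvtColor(f,cv2.COLOR_RGB2HSV);m=cv2.inRange(h,(100,120,30),(130,255,255));m[260:]=0
ys,xs=np.nonzero(m);print(xs.min(),xs.max(),ys.min(),ys.max())
for r in (190,200,210,215):
    q=xs[ys==r];print(r,q.min(),q.max(),world(c,(q.min()+q.max())/2,r,.096,T)if len(q) else "")
print("eye",world(c,385/1.5,231/1.5,.07,T)); 
print("eye ring",[world(c,u/1.5,v/1.5,.07,T)for u,v in((357,231),(413,231),(385,203),(385,259))])
print("coil at",world(c,385/1.5,395/1.5,.081,T))
for v in(180,190,200,205,210,215,220,225):print(v,world(c,257,v,None,T))
E
```

```text
247 266 178 217
190 247 266 [ 0.45405921 -0.14729933  0.096     ]
200 247 266 [ 0.45429593 -0.15651106  0.096     ]
210 247 266 [ 0.45453764 -0.1659169   0.096     ]
215 247 266 [ 0.45466041 -0.17069453  0.096     ]
eye [ 0.45335711 -0.11978805  0.07      ]
eye ring [array([ 0.43592742, -0.12026532,  0.07      ]), array([ 0.47078551, -0.11931082,  0.07      ]), array([ 0.45291326, -0.10262636,  0.07      ]), array([ 0.45381777, -0.13759921,  0.07      ])]
coil at [ 0.45622152 -0.22830338  0.081     ]
180 [ 0.45429648 -0.14198369  0.08114263]
190 [ 0.45450014 -0.14752056  0.0951866 ]
200 [ 0.45474554 -0.15701181  0.09441669]
205 [ 0.45486703 -0.16158934  0.09479754]
210 [ 0.45499517 -0.16659268  0.0940987 ]
215 [ 0.45512257 -0.17149131  0.09387723]
220 [ 0.45534642 -0.18246528  0.0786421 ]
225 [ 0.45548441 -0.18776132  0.07846579]
```

Emit:
{"fn": "play_rows", "kwargs": {
  "commands": [
    [[-0.001,0,-0.035],[0,0,0]],
    [[-0.001,0,-0.07],[0,0,0]],
    [[-0.001,0,-0.1],[0,0,0]],
    [[-0.001,0,-0.115],[0,0,0]],
    [[-0.001,0,-0.124],[0,0,0]],
    [[-0.001,0,-0.124],[0,0,0]],
    [[-0.001,0,-0.124],[0,0,0]]
  ]
}}

```text
time_s: 3.28
position: [0.455, -0.1579, 0.0843]
tcp_rot: [[1.0, 0.001, -0.026], [0.026, -0.001, 1.0], [0.001, -1.0, -0.001]]
force: [0.8, -0.4, -0.3]
opening: 1.001
```

Emit:
{"fn": "play_rows", "kwargs": {
  "commands": [
    [[0,0,0],[0,0,0]],
    [[0,0,0],[0,0,0]],
    [[0,0,0],[0,0,0]],
    [[0,0,0],[0,0,0]],
    [[0,0,0],[0,0,0]],
    [[0,0,0],[0,0,0]],
    [[0,0,0],[0,0,0]],
    [[0,0,0],[0,0,0]]
  ],
  "gripper": 0.01
}}

```text
time_s: 4.28
position: [0.4544, -0.1577, 0.0835]
tcp_rot: [[1.0, -0.0, -0.026], [0.026, 0.0, 1.0], [-0.0, -1.0, 0.0]]
force: [-0.3, 0.3, 0.6]
opening: 0.228
```

Emit:
{"fn": "play_rows", "kwargs": {
  "commands": [
    [[0,0,0.01],[0,0,0]],
    [[0,0,0.025],[0,0,0]],
    [[0,0,0.05],[0,0,0]],
    [[0,0,0.08],[0,0,0]],
    [[0,0,0.1],[0,0,0]],
    [[0.01,0.03,0.1],[0,0,-0.03]],
    [[0.02,0.07,0.1],[0,0,-0.07]],
    [[0.033,0.11,0.1],[0,0,-0.11]],
    [[0.045,0.15,0.1],[0,0,-0.15]],
    [[0.057,0.19,0.1],[0,0,-0.19]]
  ]
}}

```text
time_s: 5.52
position: [0.5114, 0.0337, 0.184]
tcp_rot: [[0.986, 0.0, 0.165], [-0.165, 0.0, 0.986], [0.0, -1.0, 0.0]]
force: [1.2, -0.3, -1.7]
opening: 0.226
```

Emit:
{"fn": "play_rows", "kwargs": {
  "commands": [
    [[0.012,0.04,0],[0,0,-0.04]],
    [[0.023,0.08,0],[0,0,-0.08]],
    [[0.032,0.11,0],[0,0,-0.08]],
    [[0.038,0.126,0],[0,0,-0.08]],
    [[0.0397,0.132,0],[0,0,-0.08]],
    [[0.0397,0.132,-0.02],[0,0,-0.08]],
    [[0.0397,0.132,-0.03],[0,0,-0.08]],
    [[0.0397,0.132,-0.03],[0,0,-0.08]]
  ]
}}

```text
time_s: 6.52
position: [0.5503, 0.1634, 0.1527]
tcp_rot: [[0.97, -0.003, 0.243], [-0.243, -0.0, 0.97], [-0.002, -1.0, -0.001]]
force: [0.5, -0.5, -1.3]
opening: 0.229
```

```bash
python3 - <<'E'
from h import *
import pickle
s=read_state();c=capture("top");d=capture("side");pickle.dump((s,c,d),open("t.pkl","wb"))
print(s["time_s"],s["position"],s["tcp_rot"][:,2],s["force"],s["opening"])
a=cv2.resize(c["frame"][130:230,120:290],(780,459),interpolation=cv2.INTER_CUBIC)
b=cv2.resize(d["frame"][70:220,160:300],(560,600),interpolation=cv2.INTER_CUBIC)
save("s2.png",b);save("t2.png",a)
E
```

```text
6.525 [0.55031343 0.16342079 0.15272295] [ 0.24264421  0.97011477 -0.00106145] [ 0.4739672  -0.47628747 -1.29181124] 0.22949206706921024
```

View pics/s2.png

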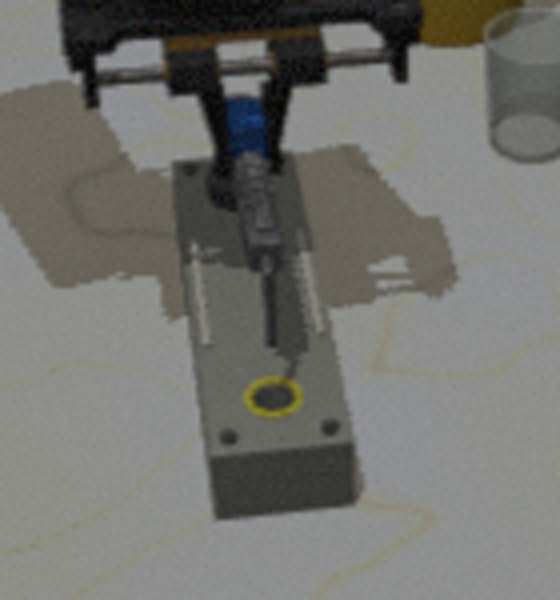

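View pics/t2.png

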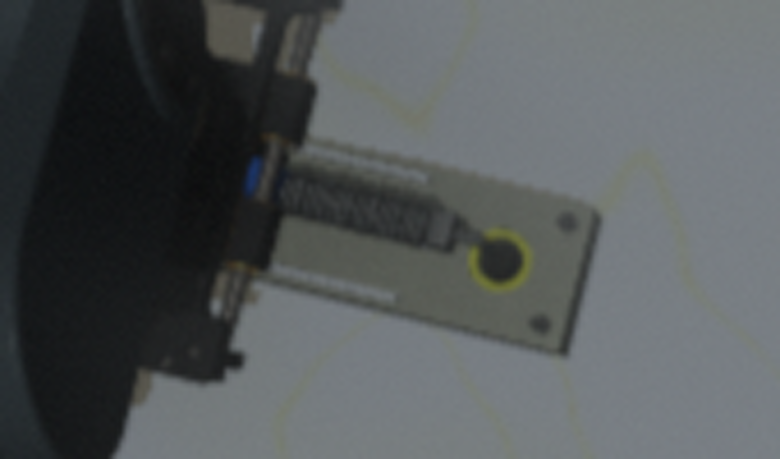

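The side crop shows the leg tip at (272, 345) and the hole at (273, 397). In the top crop the leg leads from (455, 232) to about (490, 245), close to the hole at (499, 260).

```bash
python3 - <<'E'
from h import *
import pickle
s,c,d=pickle.load(open("t.pkl","rb"))
R=np.array([[.242,.970],[-.970,.242]]) # bracket x, and -y
H=np.array([.524,.0557])
for z in(.085,.0865,.088):
    p=world(d,160+272/4,70+345/4,z);print("tip side",p,R@(p[:2]-H))
p=world(d,160+268/4,70+262/4,.139);print("leg top side",p,R@(p[:2]-H))
k=170/780
for (u,v,z) in((455,232,.139),(475,240,.11),(490,247,.088),(435,225,.148)):
    p=world(c,120+u*k,130+v*k,z);print("top",z,p,R@(p[:2]-H))
p=world(c,120+499*k,130+260*k,.05);print("hole",p)
p=world(d,160+273/4,70+397/4,.05);print("hole side",p)
E
```

```text
tip side [0.52439822 0.05825557 0.085     ] [0.00257527 0.00023218]
tip side [0.52384008 0.0565824  0.0865    ] [0.00081723 0.00036867]
tip side [0.52328194 0.05490923 0.088     ] [-0.00094082  0.00050515]
leg top side [0.52596673 0.06249796 0.139     ] [ 0.00706997 -0.00026262]
top 0.139 [0.52653733 0.06499701 0.139     ] [ 0.00963213 -0.00021133]
top 0.11 [0.52632195 0.05944252 0.11      ] [ 0.00419216 -0.0013466 ]
top 0.088 [0.52549115 0.05483584 0.088     ] [-0.00047738 -0.00165555]
top 0.148 [0.52871142 0.073144   0.148     ] [ 0.01806085 -0.00034863]
hole [0.5231416  0.05493476 0.05      ]
hole side [0.52229946 0.05493676 0.05      ]
```

Emit:
{"fn": "play_rows", "kwargs": {
  "commands": [
    [[0,-0.001,-0.01],[0,0,0]],
    [[0,-0.001,-0.02],[0,0,0]],
    [[0,-0.001,-0.03],[0,0,0]],
    [[0,-0.001,-0.038],[0,0,0]],
    [[0,-0.001,-0.044],[0,0,0]],
    [[0,-0.001,-0.048],[0,0,0]],
    [[0,-0.001,-0.052],[0,0,0]],
    [[0,-0.001,-0.052],[0,0,0]],
    [[0,-0.001,-0.052],[0,0,0]]
  ]
}}

```text
time_s: 7.75
position: [0.5513, 0.1633, 0.1017]
tcp_rot: [[0.97, 0.0, 0.242], [-0.242, 0.0, 0.97], [0.0, -1.0, 0.0]]
force: [0.3, -0.5, -1.6]
opening: 0.228
```

```bash
python3 - <<'E'
from h import *
s=read_state();d=capture("side")
print(s["time_s"],s["position"],s["force"],s["moment"],s["opening"])
save("s3.png",d["frame"][70:220,160:300],k=4)
E
```

```text
7.75 [0.55129238 0.16333224 0.10174288] [ 0.33986303 -0.50822835 -1.61948926] [0.01071366 0.00115947 0.01935091] 0.22826788768495565
```

View pics/s3.png

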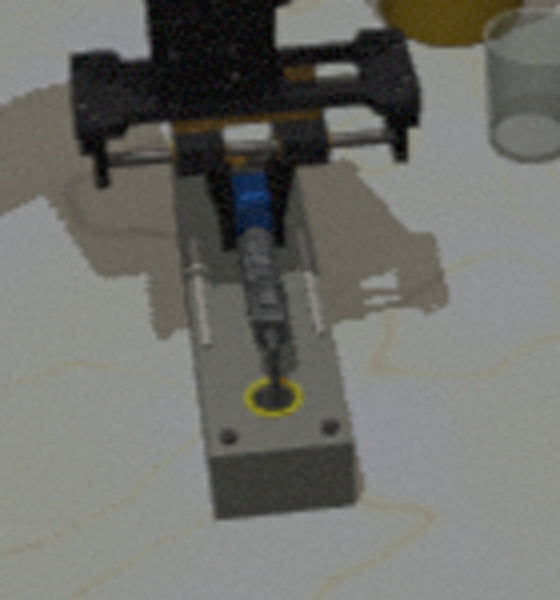

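The leg is inside the yellow ring at (275, 390). Now I stretch the spring.

Emit:
{"fn": "play_rows", "kwargs": {
  "commands": [
    [[0.001,0.005,0],[0,0,0]],
    [[0.0022,0.01,0],[0,0,0]],
    [[0.0034,0.015,0],[0,0,0]],
    [[0.0045,0.02,0],[0,0,0]],
    [[0.0056,0.025,0],[0,0,0]],
    [[0.0068,0.03,0],[0,0,0]],
    [[0.0079,0.035,0],[0,0,0]],
    [[0.009,0.04,0],[0,0,0]],
    [[0.0102,0.045,0],[0,0,0]],
    [[0.0102,0.045,0],[0,0,0]]
  ]
}}

```text
time_s: 9.05
position: [0.5613, 0.2084, 0.1014]
tcp_rot: [[0.971, -0.0, 0.241], [-0.241, -0.001, 0.971], [-0.0, -1.0, -0.001]]
force: [0.2, -4.9, -2.0]
opening: 0.228
```

```bash
python3 - <<'E'
from h import *
import pickle
s=read_state();c=capture("wrist");d=capture("side")
pickle.dump((s,c,d),open("u.pkl","wb"))
print(s["time_s"],s["position"],s["force"],s["moment"],s["opening"])
a=cv2.resize(c["frame"][90:250,170:350],(495,440),interpolation=cv2.INTER_CUBIC)
b=cv2.resize(d["frame"][90:200,185:260],(300,440),interpolation=cv2.INTER_CUBIC)
save("s4.png",np.hstack([a,b]))
E
```

```text
9.05 [0.56128369 0.2083699  0.10144295] [ 0.24615715 -4.88418035 -1.97286036] [-1.04195589 -0.07341362  0.18802752] 0.22784411597295787
```

View pics/s4.png

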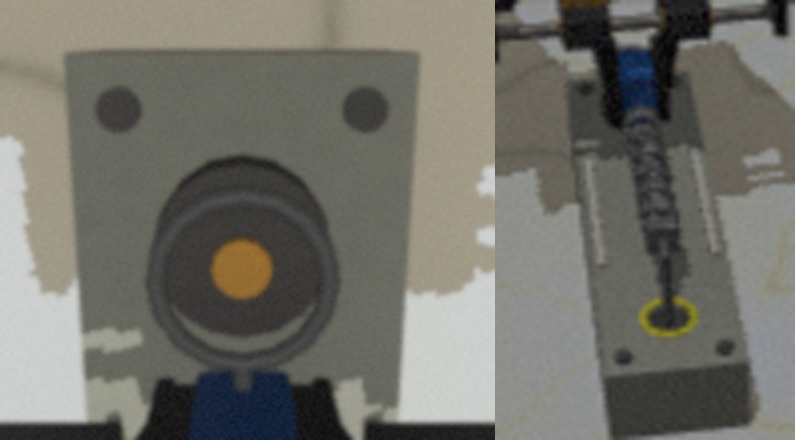

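The wrist crop shows the eye ring around (243, 280) encircling the brass head at (242, 269). The side crop shows the leg still in the hole. The force is 4.9 N, as expected.

```bash
python3 - <<'E'
from h import *
import pickle
s,c,d=pickle.load(open("u.pkl","rb"));T=wristT(s,c);k=180/495
R=np.array([[.242,.970],[-.970,.242]])
f=lambda u,v,z:world(c,170+u*k,90+v*k,z,T)
e=[f(243,195,.0876),f(243,365,.0876),f(153,275,.0876),f(333,275,.0876)];print(e)
print([np.linalg.norm(e[0]-e[1]),np.linalg.norm(e[2]-e[3])])
h=f(242,269,.079);ec=np.r_[(e[0][:2]+e[1][:2])/2];ec2=(e[2]+e[3])[:2]/2;print("head",h,"eye",ec,ec2,"need along/lat",R@(h[:2]-ec),R@(h[:2]-ec2))
for v in (195,365):print("depth z",f(243,v,None))
E
```

```text
[array([0.57440925, 0.26063972, 0.0876    ]), array([0.56620175, 0.22739077, 0.0876    ]), array([0.55383681, 0.24967761, 0.0876    ]), array([0.58751306, 0.24137015, 0.0876    ])]
[np.float64(0.03424697922789913), np.float64(0.03468578041551811)]
head [0.57018655 0.24440288 0.079     ] eye [0.5703055  0.24401524] [0.57067494 0.24552388] need along/lat [0.00034722 0.00020919] [-0.00120556  0.00020245]
depth z [0.57445458 0.26082084 0.08861605]
depth z [0.56630152 0.22779244 0.08860344]
```

Emit:
{"fn": "play_rows", "kwargs": {
  "commands": [
    [[0,0,-0.003],[0,0,0]],
    [[0,0,-0.006],[0,0,0]],
    [[0,0,-0.009],[0,0,0]],
    [[0,0,-0.012],[0,0,0]],
    [[0,0,-0.015],[0,0,0]],
    [[0,0,-0.0175],[0,0,0]],
    [[0,0,-0.0195],[0,0,0]],
    [[0,0,-0.0195],[0,0,0]]
  ]
}}

```text
time_s: 10.15
position: [0.5615, 0.2082, 0.0846]
tcp_rot: [[0.97, 0.001, 0.242], [-0.242, 0.0, 0.97], [0.001, -1.0, 0.001]]
force: [-4.5, -8.1, 16.5]
opening: 0.229
```

```bash
python3 - <<'E'
from h import *
import pickle
s=read_state();c=capture("wrist");T=wristT(s,c)
print(s["time_s"],s["position"],s["force"],s["moment"],s["opening"])
K=c["mtx"];V,U=np.mgrid[:384,:512];Z=c["depth"].astype(float);P=np.stack([(U-K[0,2])/K[0,0]*Z,(V-K[1,2])/K[1,1]*Z,Z],-1)@T[:3,:3].T+T[:3,3]
h=np.array([.5702,.2444]);r=np.hypot(P[...,0]-h[0],P[...,1]-h[1])
print("head z",np.median(P[r<.004][:,2]))
for r0 in (.009,.012,.014,.016,.018):
    q=P[(abs(r-r0)<.001)][:,2];print(r0,np.percentile(q,[10,50,90]))
save("w5.png",c["frame"][90:270,170:350],k=3)
E
```

```text
10.15 [0.56146048 0.20820593 0.0845955 ] [-4.54229577 -8.12254779 16.52640343] [-0.95465418  0.75833143  0.22569858] 0.22905003397766222
head z 0.0777907877598134
0.009 [0.06441375 0.14426466 0.14619316]
0.012 [0.06502566 0.16488159 0.17229013]
0.014 [0.06554814 0.15671144 0.17078636]
0.016 [0.06835974 0.1516239  0.17003089]
0.018 [0.06773278 0.15194218 0.16980243]
```

View pics/w5.png

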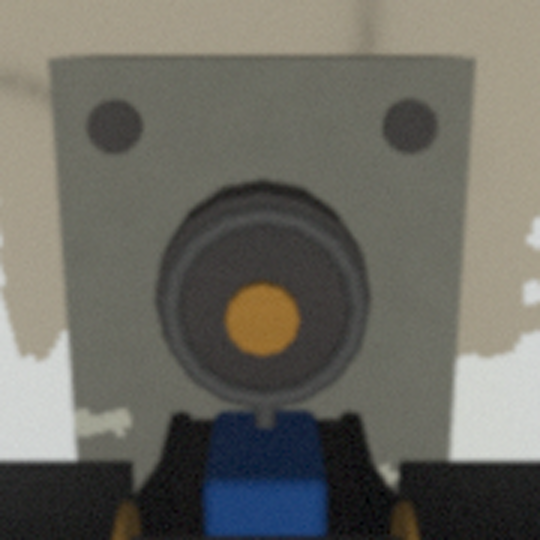

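The ring lies flat on the shoulder around the brass head at (263, 318), and its depth heights (68 mm) match. The arm is pressing with 16 N, so I ease that off, let the eye slide back under the head, then open.

Emit:
{"fn": "play_rows", "kwargs": {
  "commands": [
    [[0,0,0.0015],[0,0,0]],
    [[-0.0005,-0.002,0.0018],[0,0,0]],
    [[-0.001,-0.004,0.0018],[0,0,0]],
    [[-0.0015,-0.006,0.0018],[0,0,0]],
    [[-0.002,-0.008,0.0018],[0,0,0]],
    [[-0.0025,-0.0102,0.0018],[0,0,0]],
    [[-0.0025,-0.0102,0.0018],[0,0,0]]
  ]
}}

```text
time_s: 11.08
position: [0.5602, 0.1993, 0.0849]
tcp_rot: [[0.97, 0.004, 0.243], [-0.243, 0.003, 0.97], [0.003, -1.0, 0.003]]
force: [-0.1, -1.1, 7.0]
opening: 0.231
```

```bash
python3 - <<'E'
from h import *
s=read_state();c=capture("wrist");d=capture("side");T=wristT(s,c)
print(s["time_s"],s["position"],s["force"],s["moment"],s["opening"])
a=cv2.resize(c["frame"][110:270,170:350],(495,440),interpolation=cv2.INTER_CUBIC)
b=cv2.resize(d["frame"][90:200,185:260],(300,440),interpolation=cv2.INTER_CUBIC)
save("s6.png",np.hstack([a,b]))
E
```

```text
11.075 [0.56019114 0.1993213  0.08486809] [-0.1185731  -1.1429095   6.99680515] [-0.14213256  0.20519655 -0.02623492] 0.23117459738113155
```

View pics/s6.png

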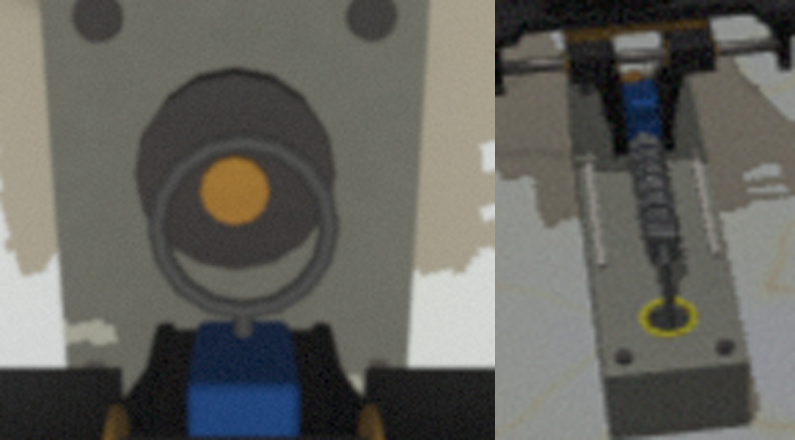

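The ring's far side is now at the neck, at (240, 145), beside the head at (235, 190). The leg is still in the hole. I ease a little and release.

Emit:
{"fn": "play_rows", "kwargs": {
  "commands": [
    [[-0.0002,-0.0008,0.0006],[0,0,0]],
    [[-0.0002,-0.0008,0.0006],[0,0,0]]
  ]
}}

```text
time_s: 11.42
position: [0.5599, 0.1986, 0.0849]
tcp_rot: [[0.97, 0.003, 0.243], [-0.243, 0.002, 0.97], [0.003, -1.0, 0.003]]
force: [1.3, 2.8, 4.2]
opening: 0.226
```

Emit:
{"fn": "play_rows", "kwargs": {
  "commands": [
    [[0,0,0],[0,0,0]],
    [[0,0,0],[0,0,0]],
    [[0,0,0],[0,0,0]],
    [[0,0,0],[0,0,0]],
    [[0,0,0],[0,0,0]],
    [[0,0,0],[0,0,0]]
  ],
  "gripper": 0.07
}}

```text
time_s: 12.18
position: [0.5586, 0.1973, 0.0845]
tcp_rot: [[0.97, 0.0, 0.242], [-0.242, -0.0, 0.97], [0.0, -1.0, -0.0]]
force: [-0.4, -0.1, -0.8]
opening: 0.776
```

Emit:
{"fn": "play_rows", "kwargs": {
  "commands": [
    [[0,0,0.01],[0,0,0]],
    [[0,0,0.03],[0,0,0]],
    [[0,0,0.06],[0,0,0]],
    [[0,0,0.1],[0,0,0]],
    [[0,-0.02,0.13],[0,0,0]],
    [[0,-0.04,0.14],[0,0,0]],
    [[0,-0.04,0.14],[0,0,0]],
    [[0,-0.04,0.14],[0,0,0]]
  ]
}}

```text
time_s: 13.18
position: [0.5577, 0.1572, 0.2232]
tcp_rot: [[0.97, -0.003, 0.242], [-0.242, 0.0, 0.97], [-0.003, -1.0, -0.0]]
force: [0.2, 0.2, -0.5]
opening: 0.806
```

```bash
python3 - <<'E'
from h import *
s=read_state();c=capture("wrist");d=capture("side");T=wristT(s,c)
print(s["time_s"],s["position"],s["force"],s["opening"])
K=c["mtx"];V,U=np.mgrid[:384,:512];Z=c["depth"].astype(float);P=np.stack([(U-K[0,2])/K[0,0]*Z,(V-K[1,2])/K[1,1]*Z,Z],-1)@T[:3,:3].T+T[:3,3]
b=(P[...,:2]-[.5702,.2444])@np.array([[.242,.970],[-.970,.242]]).T
for n,x0,x1,y in (("head",-.004,.004,.004),("far rim",.0055,.0075,.004),("near rim",-.0285,-.0265,.004),("sleeve",-.06,-.036,.006),("coils",-.13,-.08,.004)):
    m=(b[...,0]>x0)&(b[...,0]<x1)&(abs(b[...,1])<y)&(P[...,2]<.11);print(n,m.sum(),np.percentile(P[m][:,2],[10,50,90]) if m.any() else "")
a=cv2.resize(c["frame"],(480,360),interpolation=cv2.INTER_AREA)
e=cv2.resize(d["frame"][95:200,190:275],(292,360),interpolation=cv2.INTER_CUBIC)
save("s7.png",np.hstack([a,e]))
E
```

```text
13.175 [0.55774472 0.15719486 0.22317316] [ 0.22229129  0.2124683  -0.46433972] 0.8062471941688368
head 81 [0.07680588 0.07778544 0.07885784]
far rim 18 [0.06789979 0.06887533 0.07764195]
near rim 16 [0.06963558 0.07020748 0.07123588]
sleeve 372 [0.09532936 0.09652314 0.09752518]
coils 376 [0.04852952 0.08350512 0.085591  ]
```

View pics/s7.png

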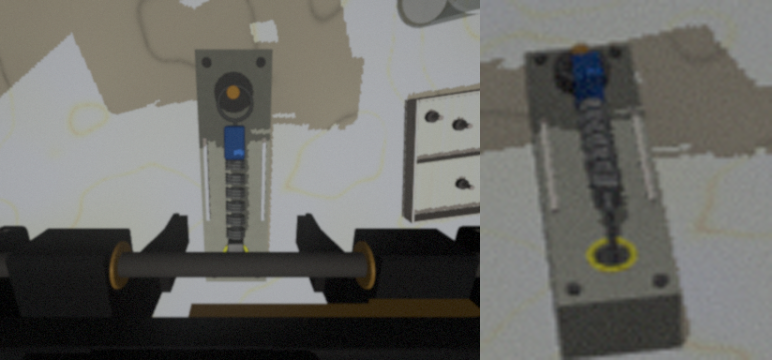

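Released. The far rim measures 69 mm, under the head at 78–79 mm, and the leg is in the hole at (611, 250). I wait a second to check that it stays put, then hand in.

Emit:
{"fn": "play_rows", "kwargs": {
  "commands": [
    [[0,-0.01,0.02],[0,0,0]],
    [[0,-0.01,0.02],[0,0,0]],
    [[0,-0.01,0.02],[0,0,0]],
    [[0,-0.01,0.02],[0,0,0]],
    [[0,-0.01,0.02],[0,0,0]],
    [[0,-0.01,0.02],[0,0,0]],
    [[0,-0.01,0.02],[0,0,0]],
    [[0,-0.01,0.02],[0,0,0]]
  ]
}}

```text
time_s: 14.28
position: [0.5586, 0.1473, 0.2444]
tcp_rot: [[0.97, 0.0, 0.242], [-0.242, 0.0, 0.97], [0.0, -1.0, 0.0]]
force: [-0.2, 0.2, 0.1]
opening: 0.805
```

```bash
python3 - <<'E'
from h import *
import pickle
s=read_state();c=capture("wrist");T=wristT(s,c);d=capture("side")
c0,d0=pickle.load(open("c.pkl","rb"))
K=c["mtx"];V,U=np.mgrid[:384,:512];Z=c["depth"].astype(float);P=np.stack([(U-K[0,2])/K[0,0]*Z,(V-K[1,2])/K[1,1]*Z,Z],-1)@T[:3,:3].T+T[:3,3]
b=(P[...,:2]-[.5702,.2444])@np.array([[.242,.970],[-.970,.242]]).T
for n,x0,x1,y in (("far rim",.0055,.0075,.004),("near rim",-.0285,-.0265,.004),("sleeve",-.06,-.036,.006),("coils",-.11,-.08,.002)):
    m=(b[...,0]>x0)&(b[...,0]<x1)&(abs(b[...,1])<y)&(P[...,2]<.11);print(n,m.sum(),np.percentile(P[m][:,2],[10,50,90]) if m.any() else "")
w=np.s_[215:310,310:385];print("worn change",np.abs(d["frame"][w].astype(int)-d0["frame"][w]).mean(),s["time_s"])
print(hand_in())
E
```

```text
far rim 17 [0.06753013 0.06915104 0.07768417]
near rim 15 [0.06957018 0.07021171 0.07121871]
sleeve 310 [0.09544656 0.09651828 0.09764994]
coils 113 [0.04837728 0.08343318 0.08516752]
worn change 3.040327485380117 14.275
the job is handed in; nothing more can be done
None
```

The new spring is on the bracket: its leg is in the yellow-ringed hole and its eye is on the post's shoulder under the brass head. I let go, backed the arm clear and handed the job in at about 14.3 s.

- **Hook and stretch:** the side view showed the leg in the hole. The pull was about 4.9 N with the eye over the post, as expected. The highest force I read was about 19 N, while pressing the eye down, and I eased that off before letting go.
- **Hold:** a second after the arm had backed away, the readings were unchanged. The far rim of the eye measured 69 mm and the near rim 70 mm, both below the top of the head, which measured 78 mm (79 mm given).
- **Worn spring:** the arm never went near it. The before and after side images of it show no more than a small average difference (about 3 grey levels of 255).
- **Not as nominal:** the sleeve measured about 2 mm high and the coils about 4 mm. The spring therefore seems to tilt up slightly towards the leg, which I estimate still sits about 28 mm deep in the hole. I left it that way.

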